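# Re-rack the mushroom sample pots into the storage carrier

### The job

Move the four mushroom sample pots from the steel wire bench rack into the pale grey storage carrier, so that each pot stands upright on the floor of the bay whose clip has the colour of its lid. Set each pot down, without dropping it or knocking any over, and leave the red bottle and the black punnet where they are.

Things in the scene. Friction and masses are not known exactly. Their poses are not given: they have to be found in the camera images.
- pot_red: Loose clear sample pot, red lid: 66 mm tall, body 40 mm across, lid (top 18 mm) 44 mm, 50-100 g. Origin: centre of underside, z up. At first in the fixed steel wire rack: 4 bays 60 mm apart in a row, about 16 mm between lids (so grip lids across the row); rack 60 x 280 mm, wires to 34 mm, floor 3 mm above the bench. The pot's x is then across the row, y along it.
- pot_blue: Loose clear sample pot, blue lid: 66 mm tall, body 40 mm across, lid (top 18 mm) 44 mm, 50-100 g. Origin: centre of underside, z up. At first in the fixed steel wire rack: 4 bays 60 mm apart in a row, about 16 mm between lids (so grip lids across the row); rack 60 x 280 mm, wires to 34 mm, floor 3 mm above the bench. The pot's x is then across the row, y along it.
- pot_yellow: Loose clear sample pot, yellow lid: 66 mm tall, body 40 mm across, lid (top 18 mm) 44 mm, 50-100 g. Origin: centre of underside, z up. At first in the fixed steel wire rack: 4 bays 60 mm apart in a row, about 16 mm between lids (so grip lids across the row); rack 60 x 280 mm, wires to 34 mm, floor 3 mm above the bench. The pot's x is then across the row, y along it.
- pot_green: Loose clear sample pot, green lid: 66 mm tall, body 40 mm across, lid (top 18 mm) 44 mm, 50-100 g. Origin: centre of underside, z up. At first in the fixed steel wire rack: 4 bays 60 mm apart in a row, about 16 mm between lids (so grip lids across the row); rack 60 x 280 mm, wires to 34 mm, floor 3 mm above the bench. The pot's x is then across the row, y along it.
- tag_red: Red 46 mm clip on the rim of the fixed grey carrier, marking its bay. Origin: on the rim, 26 mm above the bench; z up, y along the row, x across, away from the bays. Bay middle: 31.5 mm along -x. Bays 60 x 60 mm inside, 63 mm apart, floor 4 mm and walls 26 mm above the bench; carrier 66 x 297 mm. Clip juts 20 mm along +x; nothing is above 29 mm.
- tag_blue: Blue 46 mm clip on the rim of the fixed grey carrier, marking its bay. Origin: on the rim, 26 mm above the bench; z up, y along the row, x across, away from the bays. Bay middle: 31.5 mm along -x. Bays 60 x 60 mm inside, 63 mm apart, floor 4 mm and walls 26 mm above the bench; carrier 66 x 297 mm. Clip juts 20 mm along +x; nothing is above 29 mm.
- tag_yellow: Yellow 46 mm clip on the rim of the fixed grey carrier, marking its bay. Origin: on the rim, 26 mm above the bench; z up, y along the row, x across, away from the bays. Bay middle: 31.5 mm along -x. Bays 60 x 60 mm inside, 63 mm apart, floor 4 mm and walls 26 mm above the bench; carrier 66 x 297 mm. Clip juts 20 mm along +x; nothing is above 29 mm.
- tag_green: Green 46 mm clip on the rim of the fixed grey carrier, marking its bay. Origin: on the rim, 26 mm above the bench; z up, y along the row, x across, away from the bays. Bay middle: 31.5 mm along -x. Bays 60 x 60 mm inside, 63 mm apart, floor 4 mm and walls 26 mm above the bench; carrier 66 x 297 mm. Clip juts 20 mm along +x; nothing is above 29 mm.
- bottle: Red drinking bottle with a black cap, 72 mm across, 210 mm tall, standing loose at the right of the bench. Origin: centre of its underside. Leave it alone.
- punnet: Black plastic mushroom punnet with two mushrooms in it, about 131 x 181 mm at its rim, 55 mm tall, loose, beyond the racks. Origin: centre of its underside. Leave it alone.
There are look-alikes about, which are no part of the job. What is shaped like the pot_red but brown or pink is not meant. Leave any pink look-alike of the pot_yellow alone.

How it is judged:
At the end, for the whole second after the job is handed in: Every pot stands in the bay of its own colour: its axis within 12 mm of the middle of the bay both along and across the row, its base on the bay's floor (within about 4 mm), upright within 0.1 rad, at rest and released (x of pot_red in the frame of tag_red between -0.0435 and -0.0195 m and y of pot_red in the frame of tag_red between -0.012 and 0.012 m and z of pot_red in the frame of tag_red below -0.018 m and angle between each of pot_red, pot_blue, pot_yellow, pot_green's own z axis and vertical below 0.1 rad and linear speed of each of pot_red, pot_blue, pot_yellow, pot_green below 0.02 m/s and contact force between the fingers and pot_red below 0.05 N and x of pot_blue in the frame of tag_blue between -0.0435 and -0.0195 m and y of pot_blue in the frame of tag_blue between -0.012 and 0.012 m and z of pot_blue in the frame of tag_blue below -0.018 m and contact force between the fingers and pot_blue below 0.05 N and x of pot_yellow in the frame of tag_yellow between -0.0435 and -0.0195 m and y of pot_yellow in the frame of tag_yellow between -0.012 and 0.012 m and z of pot_yellow in the frame of tag_yellow below -0.018 m and contact force between the fingers and pot_yellow below 0.05 N and x of pot_green in the frame of tag_green between -0.0435 and -0.0195 m and y of pot_green in the frame of tag_green between -0.012 and 0.012 m and z of pot_green in the frame of tag_green below -0.018 m and contact force between the fingers and pot_green below 0.05 N); the robot touches nothing.
It fails at once if a pot is knocked over or tipped by more than about 35 degrees (angle between any of pot_red, pot_blue, pot_yellow, pot_green's own z axis and vertical above 0.6 rad).
It fails at once if a pot is dropped or thrown: it moves faster than 0.7 m/s (a free fall of 25 mm) while the fingers do not hold it ((contact force between the fingers and pot_red below 0.01 N and linear speed of pot_red above 0.7 m/s) or (contact force between the fingers and pot_blue below 0.01 N and linear speed of pot_blue above 0.7 m/s) or (contact force between the fingers and pot_yellow below 0.01 N and linear speed of pot_yellow above 0.7 m/s) or (contact force between the fingers and pot_green below 0.01 N and linear speed of pot_green above 0.7 m/s)).
It fails at once if the red bottle or the punnet is moved by more than 15 mm (distance of any of bottle, punnet from where it was at the start of the episode above 0.015 m).
It also fails if it takes over 102 s, if anything falls off the work surface, if the arm or the gripper's body presses on something with over 40 N, if the wrist force passes 120 N, or if a joint passes its speed limit or range.

### The arm

A 6-joint arm with a two-finger parallel gripper is mounted at the origin on the work surface. World frame = base frame: x ahead of the robot, y to its left, z up, the work surface at z = 0. Lengths are in m, angles in rad, forces in N, time in s.
With the tool pointing down it reaches from about 0.375 to 0.9 m from the base axis. Payload 3.1 kg.
Tool frame: the origin (TCP) lies midway between the tips of the shut fingers; the grasp point (between the pads) lies 19 mm behind it; z points along the fingers, x is the direction in which the jaws open and shut, and the axes are right-handed (so a half turn about z gives the same grasp; the last joint's range is limited). The gripper opens to 85 mm and grips with 20 to 120 N. Pads are 22 mm wide; open, the fingers measure 114 mm over their backs; the gripper's body (76 mm by 85 mm) begins 54 mm behind the grasp point. The pads swing forward as they close: fully open they stand 13 mm farther back than shut.
Start: joints at [-1.335, 0.527, 1.433, -0, 1.181, -0.178], TCP at [0.252, -0.572, 0.231] pointing down, gripper open.
Joint ranges: [-3.08, 3.08], [-0.75, 2.2], [0.22, 2.44], [-1.43, 4.57], [0, 2.65], [-2.85, 2.85]. Speed limits (rad/s): [2.79, 2.79, 3.14, 3.14, 3.14, 3.14].

### API

Orientations are given as a unit quaternion [x, y, z, w].
In Python, from station import * gives the robot as it stands.
- The arm moves only by the tool servo_tool, never from a script. Its argument "targets" is a list of rows, each a list of 6 numbers: the shift along the tool's x, y, z in mm, then the turn, a rotation vector about the tool's x, y, z in degrees. A call has 1 to 10 rows; each row is the pose to reach, as a shift and turn from the pose commanded when the call began, along the tool's axes at that moment; what a row does not reach only later rows make up. A row lasts 1/8 s, in which the tool goes at most 62.5 mm and 10.7 degrees, less where a joint would pass 70% of its speed; a pose out of reach is approached as far as the arm can. A call with a gripper value outside its range is refused whole. "gripper" is the finger opening in mm, from 0 to 85.4, set as the call begins (left out, the last holds). The fingers move at their own pace and stop on an object; "newtons" is the grip in N (left out, the last holds). Time passes only in rows, so rows that repeat a pose let the fingers close. It gives the time, the measured TCP pose, the force and the opening at its end, in the units of the state.
- sense(): the state, without advancing time (a new reading comes with each control period).
- snapshot(name): name is "scene" or "top"; returns a dict with "color" (400x640x3 uint8, red, green, blue), "vfov" (degrees; the focal length in pixels is half the picture's height over the tangent of half this angle, whatever the lens; pixels are square), "cx", "cy" (the principal point, pixels), "R" (3x3) and "t" (3): a world point X has camera coordinates R X + t. Camera axes: x right, y down, z forward; pixel columns grow to the right and rows downward; lengths in m; the calibration is good to about 2 mm. A picture is of the moment at which its call begins. There is no depth.
- sign_off(): hands the job in, once; it reports no verdict.
The state is a dict: "t": time; "q": joint angles; "qd": joint speeds; "tau": joint torques, N m; "tcp_pos": TCP position; "tool_rot": TCP orientation; "force": force on the tool from outside, world axes, zero at the start; "ft_torque": the same for the moment, N m; "finger_gap": opening from 0.0 (shut) to 1.0 (fully open).
Only numpy, scipy, OpenCV 4.12 (cv2) and the standard library are available. Lean on these libraries where they do the work, as an engineer would, in place of code of your own. Each camera call takes 0.05 s, during which the arm holds its last target. There are 200 camera calls.

## Working session

There is one attempt and no reset: what is moved stays moved. The work goes in short steps, Python scripts to look and compute and a tool call to move; the robot and the scene stay as the last step left them, time stands still between calls to the robot, and variables do not carry over. Pictures are saved under pics/ and viewed, about 12 in all and at most 16, crops included, and the job is handed in when it is done.

Besides the shell and the picture viewer there is one more tool, called after "Emit:" as name(argument=value, ...) on one line, values as JSON. servo_tool: Moves the arm, as the interface text tells. Its arguments: {"type":"object","properties":{"targets":{"type":"array","items":{"type":"array","items":{"type":"number"}}},"gripper":{"type":"number"},"newtons":{"type":"number"}},"required":["targets"]}

```bash
mkdir -p pics; ls; python3 - <<'E'
from station import *
import cv2
for n in("scene","top"):
    s=snapshot(n); cv2.imwrite(f"pics/{n}0.png",s["color"][:,:,::-1]); print(n,s["vfov"],s["cx"],s["cy"],s["R"],s["t"])
print(sense())
E
```

```text
pics
scene 42.84091046858537 320.33065630940126 186.05188321961194 [[ 0.73876508  0.67376401 -0.01637704]
 [ 0.50559997 -0.57011761 -0.64756048]
 [-0.44563979  0.47011484 -0.76183805]] [-0.37579759 -0.29393475  1.68700182]
top 53.99643998261861 318.20418094233804 189.71603780272235 [[ 0.01753677 -0.99977456 -0.01197027]
 [-0.99361687 -0.01609194 -0.11165375]
 [ 0.11143596  0.0138519  -0.99367507]] [-0.09061026  0.57832362  0.99953642]
{'t': 0.1, 'q': array([-1.33448519e+00,  5.28406297e-01,  1.43377678e+00,  1.17185298e-05,
        1.18140480e+00, -1.78482646e-01]), 'qd': array([-0.00088911, -0.00269973, -0.00294496, -0.00014642, -0.00018846,
       -0.00151534]), 'tau': array([-5.37742471e-04, -4.43304563e+01, -1.78586715e+01, -1.81016558e-04,
        3.90957110e-03,  1.32532543e-05]), 'tcp_pos': array([ 0.25176189, -0.57134362,  0.23041031]), 'tool_rot': array([ 8.37554695e-01, -5.46352576e-01, -7.21797352e-04, -6.88669406e-04]), 'force': array([ 0.19385329, -0.05372698,  0.27412302]), 'ft_torque': array([-0.00456816,  0.01336738,  0.03472618]), 'finger_gap': 0.9982120948049648}
```

View pics/scene0.png

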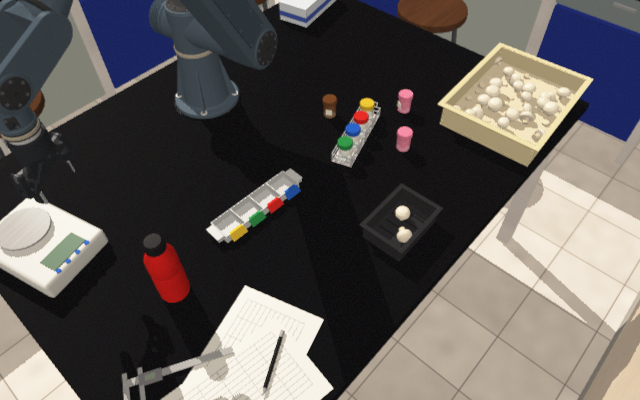

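View pics/top0.png

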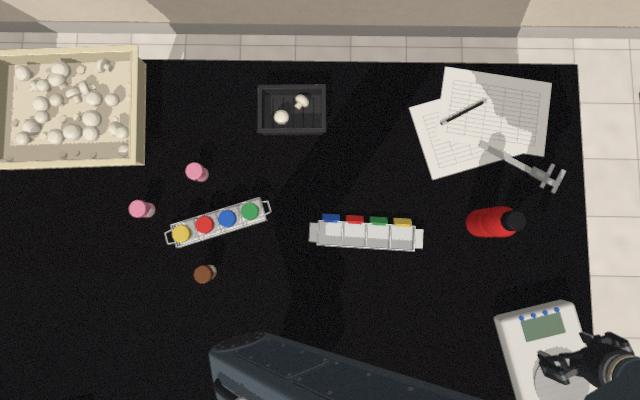

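Candidates, in top-view pixels:
- **Lids:** yellow (180,234), red (204,225), blue (227,218), green (250,211).
- **Look-alikes to leave:** pink (197,172) and (140,209), brown (204,274), all outside the rack. The red bottle is at (490,222).
- **Clips:** blue (331,218), red (355,219), green (378,221), yellow (402,223).

The four pots standing in the wire rack are the ones I want.

```bash
cat > h.py <<'E'
from station import *
import numpy as np, cv2
HUE={"red":(174,6),"blue":(100,125),"yellow":(20,32),"green":(50,85)}
def ray(s,u,v):
    f=200/np.tan(np.radians(s["vfov"]/2)); R=s["R"]
    return -R.T@s["t"], R.T@np.array([(u-s["cx"])/f,(v-s["cy"])/f,1.])
def cast(s,u,v,z):
    o,d=ray(s,u,v); return o+d*(z-o[2])/d[2]
def proj(s,X):
    f=200/np.tan(np.radians(s["vfov"]/2)); c=s["R"]@np.asarray(X)+s["t"]
    return c[:2]/c[2]*f+[s["cx"],s["cy"]]
def tri(s1,p1,s2,p2):
    o1,d1=ray(s1,*p1);o2,d2=ray(s2,*p2)
    a=np.linalg.lstsq(np.c_[d1,-d2],o2-o1,rcond=None)[0]
    return (o1+d1*a[0]+o2+d2*a[1])/2, np.linalg.norm(o1+d1*a[0]-o2-d2*a[1])
def blobs(s,c,box,amin=40,smin=140,vmin=60):
    h=cv2.cvtColor(s["color"],cv2.COLOR_RGB2HSV); lo,hi=HUE[c]; H=h[:,:,0]
    m=((H>=lo)&(H<=hi)) if lo<hi else ((H>=lo)|(H<=hi))
    m=(m&(h[:,:,1]>smin)&(h[:,:,2]>vmin)).astype(np.uint8)
    k=np.zeros_like(m);x0,y0,x1,y1=box;k[y0:y1,x0:x1]=1
    n,_,st,ce=cv2.connectedComponentsWithStats(m*k)
    return [(ce[i],st[i]) for i in range(1,n) if st[i][4]>=amin]
E
python3 - <<'E'
from h import *
np.set_printoptions(precision=4,suppress=True)
T=snapshot("top");S=snapshot("scene")
for nm,bt,bs,z in(("lid",(160,190,275,260),(325,90,385,165),.060),("tag",(310,205,425,235),(205,165,305,245),.027)):
    P=[]
    for c in HUE:
        a=blobs(T,c,bt,20);b=blobs(S,c,bs,20)
        print(nm,c,[(x[0],x[1]) for x in a],[(x[0],x[1]) for x in b])
        if a and b:
            A=max(a,key=lambda x:x[1][4])[0];B=max(b,key=lambda x:x[1][4])[0]
            p=cast(T,*A,z);P.append(p);print("  top",p,"scene",cast(S,*B,z),"tri",*tri(T,A,S,B))
    P=np.array(P);P=P[P[:,1].argsort()];d=P[-1]-P[0];print("spacing",np.linalg.norm(np.diff(P,axis=0),axis=1),"dir",np.degrees(np.arctan2(d[0],d[1])))
# carrier grey
h=cv2.cvtColor(T["color"],cv2.COLOR_RGB2HSV);m=((h[:,:,1]<40)&(h[:,:,2]>90)).astype(np.uint8)
k=np.zeros_like(m);k[210:260,300:430]=1
c=cv2.convexHull(np.argwhere(m*k)[:,::-1].astype(np.int32));r=cv2.minAreaRect(c)
print("carrier",r,[cast(T,*p,.026) for p in cv2.boxPoints(r)],"c",cast(T,*r[0],.026))
x=np.vstack([cv2.resize(T["color"][y:y+70,a:a+130],None,fx=6,fy=4.2,interpolation=cv2.INTER_CUBIC) for y,a in((190,155),(195,302))])
cv2.imwrite("pics/crop1.png",x[:,:,::-1])
E
```

```text
lid red [(array([204.1144, 224.1653]), array([196, 216,  18,  17, 236], dtype=int32))] [(array([360.3711, 116.8868]), array([353, 111,  15,  13, 159], dtype=int32))]
  top [0.4839 0.2069 0.06  ] scene [0.483  0.2072 0.06  ] tri [0.4838 0.2064 0.061 ] 0.0003393202695298761
lid blue [(array([226.6455, 218.2727]), array([218, 211,  18,  16, 220], dtype=int32))] [(array([352.1925, 129.0186]), array([345, 123,  15,  13, 161], dtype=int32))]
  top [0.4998 0.1502 0.06  ] scene [0.4985 0.1508 0.06  ] tri [0.4997 0.1497 0.0616] 0.00034525320123749423
lid yellow [(array([180.8551, 233.1546]), array([171, 226,  20,  16, 207], dtype=int32))] [(array([366.477 , 103.6322]), array([359,  97,  16,  14, 174], dtype=int32))]
  top [0.4602 0.2649 0.06  ] scene [0.4588 0.266  0.06  ] tri [0.4602 0.2641 0.062 ] 5.787909940505528e-05
lid green [] [(array([344.1988, 142.7205]), array([337, 137,  15,  13, 161], dtype=int32))]
spacing [0.0589 0.0627] dir -19.048020192828382
tag red [(array([354.5429, 218.6571]), array([346, 215,  18,   9, 140], dtype=int32))] [(array([274.8   , 204.6062]), array([267, 197,  
[... 627 characters left out ...]
 ] scene [ 0.5052 -0.3062  0.027 ] tri [ 0.5016 -0.3035  0.0207] 0.0009487584055532095
tag green [(array([374.6 , 218.68]), array([370, 216,   9,   7,  25], dtype=int32))] [(array([256.8435, 218.4082]), array([250, 212,  16,  15, 147], dtype=int32))]
  top [ 0.5065 -0.2295  0.027 ] scene [ 0.5078 -0.2434  0.027 ] tri [ 0.5039 -0.2348  0.0154] 0.009784074443780762
spacing [0.0725 0.0524 0.063 ] dir 2.0126971913327893
carrier ((365.7677917480469, 235.38914489746094), (114.333740234375, 26.25176429748535), 3.416588068008423) [array([ 0.435 , -0.0565,  0.026 ]), array([ 0.5031, -0.0593,  0.026 ]), array([ 0.4905, -0.3572,  0.026 ]), array([ 0.4229, -0.3523,  0.026 ])] c [ 0.4627 -0.2067  0.026 ]
```

View pics/crop1.png

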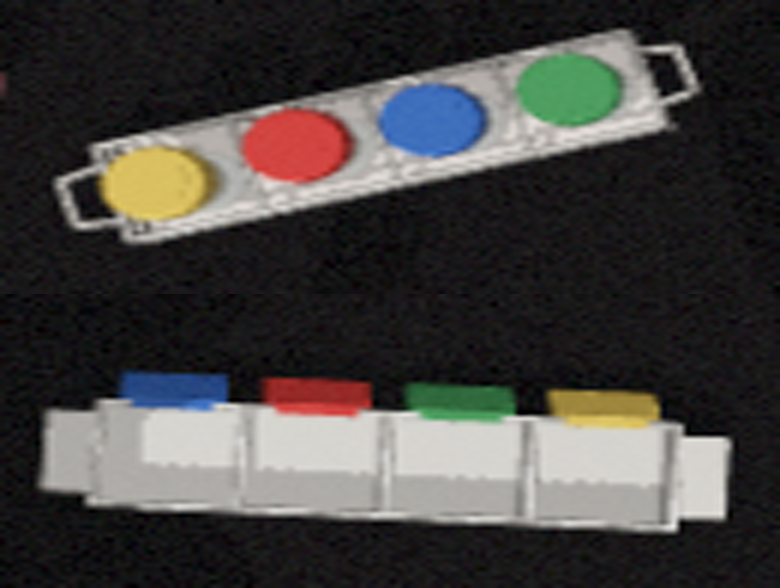

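Crop 1 shows the yellow, red, blue and green lids in the wire rack. It also shows the carrier clips blue, red, green, yellow from left to right, and they slant down from the rim. Green's hue range missed in the top view, so I'll widen it. I'll also measure the rack angle and write a helper that works out the tool shifts.

```bash
sed -i 's/"green":(50,85)/"green":(50,95)/' h.py; cat >> h.py <<'E'
from scipy.spatial.transform import Rotation as Ro
def to(x,y,z,yaw):
    "shift (mm) and turn (deg) in tool axes to reach world x,y,z with tool x at yaw deg, tool down"
    s=sense();A=Ro.from_quat(s["tool_rot"]);c,n=np.cos(np.radians(yaw)),np.sin(np.radians(yaw))
    B=Ro.from_matrix(np.array([[c,n,0],[n,-c,0],[0,0,-1]]))
    return np.round(np.r_[A.inv().apply(np.array([x,y,z])-s["tcp_pos"])*1e3,np.degrees((A.inv()*B).as_rotvec())],1)
E
python3 - <<'E'
from h import *
np.set_printoptions(precision=4,suppress=True)
T=snapshot("top");S=snapshot("scene");L={}
for c in HUE:
    A=max(blobs(T,c,(160,190,275,260),20,90),key=lambda x:x[1][4]);B=max(blobs(S,c,(325,90,385,165),20,90),key=lambda x:x[1][4])
    print(c,A[1],B[1],*tri(T,A[0],S,B[0])); L[c]=cast(T,*A[0],.062)
for a,b in(("yellow","red"),("red","blue"),("blue","green"),("yellow","green")):
    d=L[a]-L[b];print(a,b,np.linalg.norm(d),np.degrees(np.arctan2(-d[0],d[1])))
h=cv2.cvtColor(T["color"],cv2.COLOR_RGB2HSV);m=((h[:,:,2]>90)).astype(np.uint8)
k=np.zeros_like(m);k[195:250,160:275]=1
r=cv2.minAreaRect(cv2.convexHull(np.argwhere(m*k)[:,::-1].astype(np.int32)));print("rack",r,[cast(T,*p,.03) for p in cv2.boxPoints(r)],cast(T,*r[0],.03))
a=blobs(T,"green",(310,205,425,235),20,90)[0][0];print("tag green",cast(T,*a,.021))
print(to(.4838,.2064,.2,17.5))
E
```

```text
red [195 216  19  18 261] [353 110  16  15 177] [0.4838 0.2071 0.0606] 0.00014541104211980747
blue [218 210  18  17 240] [345 123  16  14 177] [0.4998 0.1501 0.0607] 0.00046017838389453606
yellow [171 225  20  17 266] [359  97  16  15 179] [0.46   0.265  0.0609] 3.359943207379681e-05
green [241 203  17  17 223] [337 136  16  14 177] [0.519  0.0926 0.0612] 0.0008754746250099655
yellow red 0.06269388492485341 22.207273520176393
red blue 0.058902486382743535 15.933319644800868
blue green 0.06036081981692314 18.703647239598023
yellow green 0.18177383847924275 19.01394349563907
rack ((217.30447387695312, 222.37265014648438), (25.417346954345703, 109.7657470703125), 72.6883544921875) [array([0.4763, 0.3285, 0.03  ]), array([0.5666, 0.0567, 0.03  ]), array([0.5032, 0.0348, 0.03  ]), array([0.4139, 0.3049, 0.03  ])] [0.4898 0.1816 0.03  ]
tag green [ 0.5028 -0.2401  0.021 ]
[-618.7 -525.9   31.5   -0.     0.   -83.7]
```

Emit:
servo_tool(targets=[[-30, -25, 0, 0, 0, -5], [-80, -68, 0, 0, 0, -12], [-130, -111, 0, 0, 0, -20], [-180, -153, 0, 0, 0, -28], [-230, -195, 0, 0, 0, -36], [-280, -238, 0, 0, 0, -44], [-330, -280, 0, 0, 0, -52], [-380, -323, 10, 0, 0, -60], [-420, -357, 20, 0, 0, -68], [-450, -382, 30, 0, 0, -76]], gripper=85, newtons=40)

```text
t: 1.55
tcp_pos: [0.4209, -0.0042, 0.2015]
tool_rot: [0.996, 0.088, 0.001, 0.0]
force: [1.0, -0.9, 0.4]
finger_gap: 0.996
```

```bash
python3 - <<'E'
from h import *
print(sense()["tcp_pos"],to(.4838,.207,.14,18.5))
E
```

```text
[ 0.42092386 -0.00417203  0.20151149] [ 9.87e+01 -1.97e+02  6.15e+01  1.00e-01 -1.00e-01 -8.40e+00]
```

Emit:
servo_tool(targets=[[20, -40, 10, 0, 0, -2], [45, -90, 20, 0, 0, -4], [70, -140, 30, 0, 0, -6], [90, -180, 45, 0, 0, -8], [99, -197, 62, 0, 0, -8.4], [99, -197, 62, 0, 0, -8.4], [99, -197, 62, 0, 0, -8.4]])

```text
t: 2.42
tcp_pos: [0.4841, 0.2042, 0.1396]
tool_rot: [0.987, 0.158, -0.0, 0.0]
force: [0.4, 0.0, -0.4]
finger_gap: 0.995
```

```bash
python3 - <<'E'
from h import *
print(sense()["tcp_pos"],to(.4838,.207,.038,18.5))
T=snapshot("top");S=snapshot("scene")
a=cv2.resize(T["color"][150:280,130:290],None,fx=3.5,fy=3.5,interpolation=cv2.INTER_CUBIC)
b=cv2.resize(S["color"][60:190,290:350+60],None,fx=3.5,fy=3.5,interpolation=cv2.INTER_CUBIC)[:, :230*1]
b=cv2.resize(S["color"][50:180,325:390],None,fx=3.5,fy=3.5,interpolation=cv2.INTER_CUBIC)
cv2.imwrite("pics/c2.png",np.hstack([a,b])[:,:,::-1])
E
```

```text
[0.48408389 0.20421259 0.13955217] [  0.6  -2.8 101.6   0.    0.   -0.3]
```

View pics/c2.png

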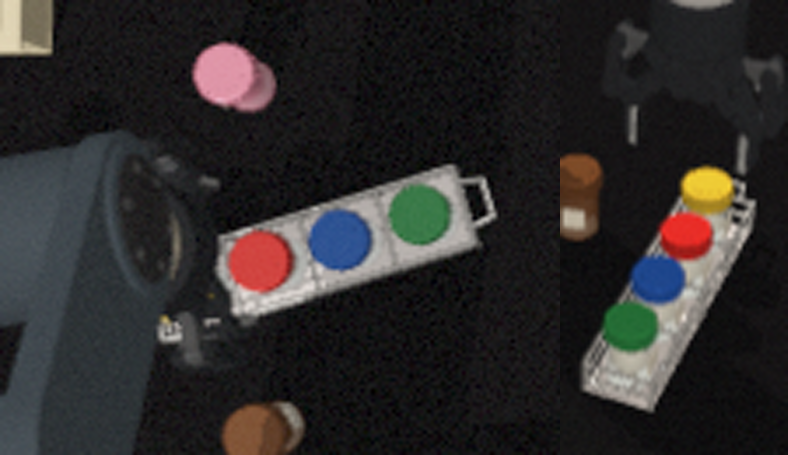

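The top crop shows the gripper displaced towards yellow. That fits parallax, since the hand is high (about 70 mm at z 0.2). Red, blue and green are untouched. The scene crop shows the jaws across the row above the pots. I'll descend on red.

Emit:
servo_tool(targets=[[0.5, -2, 20, 0, 0, 0], [0.5, -2, 45, 0, 0, 0], [0.5, -2, 70, 0, 0, 0], [0.5, -2, 90, 0, 0, 0], [0.5, -2, 101, 0, 0, 0], [0.5, -2, 101, 0, 0, 0], [0.5, -2, 101, 0, 0, 0]])

```text
t: 3.4
tcp_pos: [0.4848, 0.2067, 0.0391]
tool_rot: [0.987, 0.158, 0.001, -0.0]
force: [-0.2, -0.6, 0.1]
finger_gap: 0.997
```

Emit:
servo_tool(targets=[[0, 0, 0, 0, 0, 0], [0, 0, 0, 0, 0, 0], [0, 0, 0, 0, 0, 0], [0, 0, 0, 0, 0, 0], [0, 0, 0, 0, 0, 0], [0, 0, 0, 0, 0, 0], [0, 0, 0, 0, 0, 0], [0, 0, 0, 0, 0, 0]], gripper=30, newtons=30)

```text
t: 4.4
tcp_pos: [0.4843, 0.2069, 0.0388]
tool_rot: [0.987, 0.158, 0.0, -0.0]
force: [-1.3, -0.0, 5.9]
finger_gap: 0.505
```

Emit:
servo_tool(targets=[[0, 0, -3, 0, 0, 0], [0, 0, -10, 0, 0, 0], [0, 0, -25, 0, 0, 0], [0, 0, -45, 0, 0, 0], [0, 0, -65, 0, 0, 0], [0, 0, -85, 0, 0, 0], [0, 0, -95, 0, 0, 0], [0, 0, -100, 0, 0, 0], [0, 0, -100, 0, 0, 0]])

```text
t: 5.52
tcp_pos: [0.4841, 0.2068, 0.1384]
tool_rot: [0.987, 0.158, 0.0, -0.0]
force: [0.5, -0.5, -1.2]
finger_gap: 0.505
```

```bash
python3 - <<'E'
from h import *
print(sense()["tcp_pos"],sense()["finger_gap"],to(.4642,-.1757,.138,-2.2))
S=snapshot("scene")
cv2.imwrite("pics/c3.png",cv2.resize(S["color"][40:190,280:420],None,fx=4,fy=4,interpolation=cv2.INTER_CUBIC)[:,:,::-1])
E
```

```text
[0.48405869 0.20681506 0.13840689] 0.5053987620092818 [-138.1  357.3    0.4   -0.    -0.    20.4]
```

View pics/c3.png

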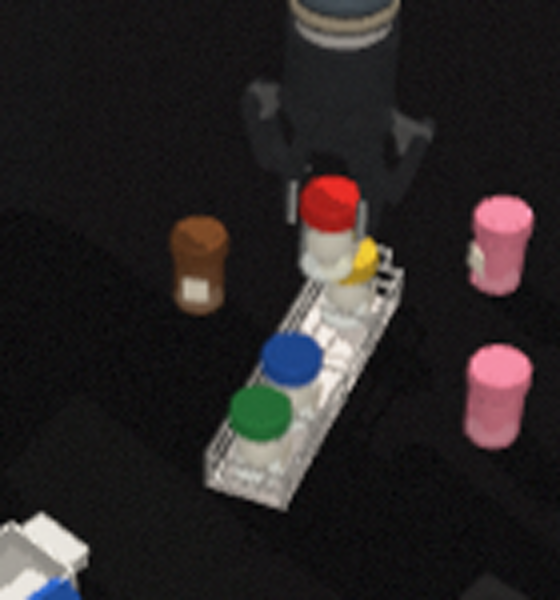

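The crop shows red held upright between the pads at (330,210), with yellow, blue and green still in the rack. The gap of 0.505 is 43 mm, which matches the lid. I'll carry it to the red bay.

Emit:
servo_tool(targets=[[-6, 15, 0, 0, 0, 1], [-20, 52, 0, 0, 0, 3], [-39, 100, 0, 0, 0, 6], [-58, 150, 0, 0, 0, 9], [-77, 200, 0, 0, 0, 12], [-97, 250, 0, 0, 0, 15], [-116, 300, 0, 0, 0, 18], [-130, 337, 0, 0, 0, 20], [-138, 357, 0, 0, 0, 20.4], [-138, 357, 0, 0, 0, 20.4]])

```text
t: 6.82
tcp_pos: [0.4636, -0.1775, 0.1378]
tool_rot: [1.0, -0.021, -0.0, -0.0]
force: [-0.2, -0.5, -0.0]
finger_gap: 0.503
```

Emit:
servo_tool(targets=[[0, 0, 10, 0, 0, 0], [0, 0, 30, 0, 0, 0], [0, 0, 45, 0, 0, 0], [0, 0, 50, 0, 0, 0], [0, 0, 50, 0, 0, 0]])

```text
t: 7.45
tcp_pos: [0.4642, -0.1749, 0.0879]
tool_rot: [1.0, -0.019, -0.0, -0.0]
force: [0.3, -0.2, -0.1]
finger_gap: 0.504
```

```bash
python3 - <<'E'
from h import *
print(sense()["tcp_pos"],sense()["finger_gap"],to(.4642,-.1757,.0398,-2.2))
T=snapshot("top");S=snapshot("scene")
a=cv2.resize(T["color"][180:270,290:440],None,fx=4,fy=4,interpolation=cv2.INTER_CUBIC)
b=cv2.resize(S["color"][130:250,200:325],None,fx=3,fy=3,interpolation=cv2.INTER_CUBIC)[:,:190*2]
cv2.imwrite("pics/c4a.png",a[:,:,::-1]);cv2.imwrite("pics/c4.png",cv2.resize(S["color"][130:250,200:325],None,fx=4,fy=4,interpolation=cv2.INTER_CUBIC)[:,:,::-1])
E
```

```text
[ 0.46418952 -0.17489273  0.08788194] 0.5041476345822401 [ 0.1  0.8 48.1 -0.   0.1  0. ]
```

View pics/c4.png

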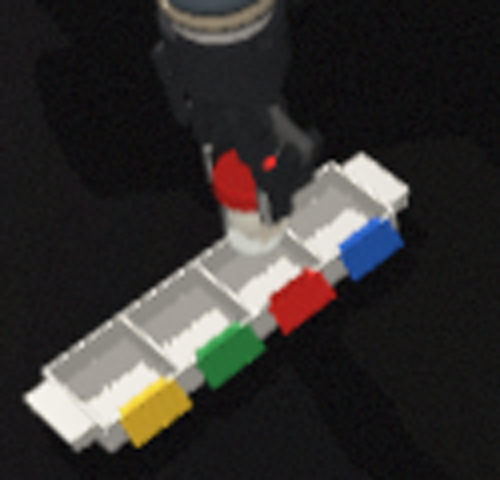

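The crop shows red upright above the bay with the red clip (pot base near (255,240), clip at (302,300)). I'll lower it, settle, release and rise.

Emit:
servo_tool(targets=[[0, 1, 15, 0, 0, 0], [0, 1, 30, 0, 0, 0], [0, 1, 40, 0, 0, 0], [0, 1, 45, 0, 0, 0], [0, 1, 47, 0, 0, 0], [0, 1, 48, 0, 0, 0], [0, 1, 48, 0, 0, 0]])

```text
t: 8.43
tcp_pos: [0.4645, -0.1765, 0.0405]
tool_rot: [1.0, -0.019, 0.0, 0.0]
force: [-0.1, -0.7, -0.8]
finger_gap: 0.505
```

Emit:
servo_tool(targets=[[0, 0, 0.5, 0, 0, 0], [0, 0, 1, 0, 0, 0], [0, 0, 1, 0, 0, 0]])

```text
t: 8.8
tcp_pos: [0.4645, -0.1766, 0.0399]
tool_rot: [1.0, -0.019, 0.0, 0.0]
force: [-1.1, 0.3, 4.8]
finger_gap: 0.506
```

Emit:
servo_tool(targets=[[0, 0, 0, 0, 0, 0], [0, 0, 0, 0, 0, 0], [0, 0, 0, 0, 0, 0], [0, 0, 0, 0, 0, 0], [0, 0, -10, 0, 0, 0], [0, 0, -35, 0, 0, 0], [0, 0, -70, 0, 0, 0], [0, 0, -95, 0, 0, 0], [0, 0, -100, 0, 0, 0]], gripper=75)

```text
t: 9.93
tcp_pos: [0.4652, -0.177, 0.1413]
tool_rot: [1.0, -0.019, 0.002, 0.001]
force: [-0.1, -0.1, 0.2]
finger_gap: 0.879
```

```bash
python3 - <<'E'
from h import *
print(sense()["tcp_pos"],sense()["finger_gap"],to(.4998,.1501,.14,18.5))
E
```

```text
[ 0.46523993 -0.1769611   0.14133378] 0.8789247520439378 [ 2.180e+01 -3.282e+02  7.000e-01  2.000e-01 -2.000e-01 -2.070e+01]
```

Contact came at the expected height. Next is blue, and I'll check red once the arm is out of the way.

Emit:
servo_tool(targets=[[2, -25, 0, 0, 0, -2], [5, -75, 0, 0, 0, -5], [8, -125, 0, 0, 0, -9], [12, -175, 0, 0, 0, -13], [15, -225, 0, 0, 0, -17], [18, -275, 0, 0, 0, -20], [21, -310, 0, 0, 0, -20.5], [22, -328, 0, 0, 0, -20.5], [22, -328, 0, 0, 0, -20.5], [22, -328, 0, 0, 0, -20.5]], gripper=85)

```text
t: 11.18
tcp_pos: [0.4988, 0.1494, 0.139]
tool_rot: [0.987, 0.158, -0.001, 0.0]
force: [0.1, -0.5, -0.1]
finger_gap: 0.995
```

```bash
cat >> h.py <<'E'
def lid(c,z=.062):
    "lid position in the carrier from both cameras"
    T=snapshot("top");S=snapshot("scene");T["color"]=T["color"].copy()
    o={}
    for n,s,bx in(("top",T,(305,223,430,260)),("scene",S,(190,130,310,235))):
        b=blobs(s,c,bx,20,90); o[n]=[(np.round(cast(s,*x[0],z),4),x[1][4]) for x in b]
    return o
E
python3 - <<'E'
from h import *
print(sense()["tcp_pos"],to(.4998,.1501,.038,18.5))
print(lid("red"))
T=snapshot("top");S=snapshot("scene")
cv2.imwrite("pics/c5.png",np.hstack([cv2.resize(T["color"][190:270,300:430],(390,240)),cv2.resize(S["color"][90:250,200:400],(400,320))[:240]])[:,:,::-1])
E
```

```text
[0.49876728 0.149393   0.13902118] [ 1.30e+00 -4.00e-01  1.01e+02  0.00e+00  1.00e-01 -3.00e-01]
{'top': [(array([ 0.4636, -0.1763,  0.062 ]), np.int32(242))], 'scene': [(array([ 0.4633, -0.1761,  0.062 ]), np.int32(240)), (array([ 0.5317, -0.198 ,  0.062 ]), np.int32(167))]}
```

View pics/c5.png

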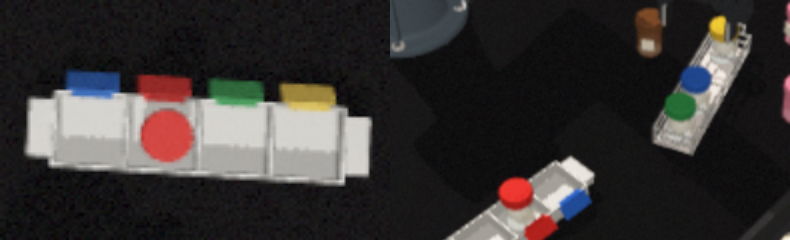

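Red stands centred in its bay at (.4635, -.1762), within 1 mm of the target. Blue next.

Emit:
servo_tool(targets=[[1, 0, 20, 0, 0, 0], [1, 0, 45, 0, 0, 0], [1, 0, 70, 0, 0, 0], [1, 0, 90, 0, 0, 0], [1, 0, 101, 0, 0, 0], [1, 0, 101, 0, 0, 0], [1, 0, 101, 0, 0, 0]])

```text
t: 12.25
tcp_pos: [0.5006, 0.1507, 0.0389]
tool_rot: [0.987, 0.159, 0.001, 0.0]
force: [0.4, -0.4, -0.5]
finger_gap: 0.996
```

Emit:
servo_tool(targets=[[0, 0, 0, 0, 0, 0], [0, 0, 0, 0, 0, 0], [0, 0, 0, 0, 0, 0], [0, 0, 0, 0, 0, 0], [0, 0, 0, 0, 0, 0], [0, 0, 0, 0, 0, 0], [0, 0, 0, 0, 0, 0], [0, 0, 0, 0, 0, 0]], gripper=30)

```text
t: 13.25
tcp_pos: [0.5002, 0.1508, 0.0389]
tool_rot: [0.987, 0.159, 0.0, 0.0]
force: [0.5, -1.1, 5.2]
finger_gap: 0.505
```

Emit:
servo_tool(targets=[[0, 0, -3, 0, 0, 0], [0, 0, -10, 0, 0, 0], [0, 0, -25, 0, 0, 0], [0, 0, -45, 0, 0, 0], [0, 0, -65, 0, 0, 0], [0, 0, -85, 0, 0, 0], [0, 0, -100, 0, 0, 0], [0, 0, -105, 0, 0, 0], [0, 0, -105, 0, 0, 0]])

```text
t: 14.38
tcp_pos: [0.5, 0.1508, 0.1435]
tool_rot: [0.987, 0.159, 0.0, 0.0]
force: [0.0, 0.1, -1.3]
finger_gap: 0.51
```

```bash
python3 - <<'E'
from h import *
print(sense()["tcp_pos"],to(.4666,-.1127,.138,-2.2))
E
```

```text
[0.49999136 0.15079265 0.14354421] [-114.3  239.7    5.5    0.    -0.    20.5]
```

Emit:
servo_tool(targets=[[-9, 20, 0, 0, 0, 2], [-28, 60, 0, 0, 0, 5], [-50, 105, 0, 0, 0, 9], [-72, 150, 0, 0, 0, 13], [-93, 195, 0, 0, 0, 17], [-108, 227, 0, 0, 0, 20], [-114, 240, 0, 0, 0, 20.5], [-114, 240, 0, 0, 0, 20.5], [-114, 240, 0, 0, 0, 20.5]])

```text
t: 15.5
tcp_pos: [0.4666, -0.1116, 0.143]
tool_rot: [1.0, -0.019, -0.001, -0.0]
force: [-0.7, 0.3, -0.6]
finger_gap: 0.505
```

Emit:
servo_tool(targets=[[0, 0, 15, 0, 0, 0], [0, 0, 40, 0, 0, 0], [0, 0, 65, 0, 0, 0], [0, 0, 80, 0, 0, 0], [0, 0, 90, 0, 0, 0], [0, 0, 90, 0, 0, 0]])

```text
t: 16.25
tcp_pos: [0.4669, -0.1124, 0.0529]
tool_rot: [1.0, -0.019, -0.0, -0.0]
force: [0.2, -0.3, -0.5]
finger_gap: 0.506
```

```bash
python3 - <<'E'
from h import *
print(sense()["tcp_pos"],to(.4666,-.1127,.0397,-2.2))
E
```

```text
[ 0.46685224 -0.11240487  0.05293395] [-0.2  0.3 13.2 -0.   0.1  0. ]
```

Emit:
servo_tool(targets=[[0, 0, 5, 0, 0, 0], [0, 0, 9, 0, 0, 0], [0, 0, 12, 0, 0, 0], [0, 0, 13, 0, 0, 0], [0, 0, 13.2, 0, 0, 0], [0, 0, 13.2, 0, 0, 0]])

```text
t: 17.0
tcp_pos: [0.467, -0.1129, 0.0402]
tool_rot: [1.0, -0.02, 0.0, 0.0]
force: [-0.1, 0.1, -0.3]
finger_gap: 0.505
```

Emit:
servo_tool(targets=[[0, 0, 0, 0, 0, 0], [0, 0, 0, 0, 0, 0], [0, 0, 0, 0, 0, 0], [0, 0, 0, 0, 0, 0], [0, 0, -10, 0, 0, 0], [0, 0, -35, 0, 0, 0], [0, 0, -70, 0, 0, 0], [0, 0, -95, 0, 0, 0], [0, 0, -100, 0, 0, 0]], gripper=75)

```text
t: 18.12
tcp_pos: [0.468, -0.1133, 0.1421]
tool_rot: [1.0, -0.019, 0.002, 0.001]
force: [-0.6, 0.7, -1.2]
finger_gap: 0.882
```

```bash
python3 - <<'E'
from h import *
print(sense()["tcp_pos"],to(.519,.0926,.14,18.5))
E
```

```text
[ 0.46796452 -0.11326189  0.14209797] [ 4.300e+01 -2.077e+02  1.900e+00  1.000e-01 -2.000e-01 -2.070e+01]
```

Emit:
servo_tool(targets=[[5, -25, 0, 0, 0, -3], [14, -70, 0, 0, 0, -7], [24, -115, 0, 0, 0, -12], [33, -160, 0, 0, 0, -17], [40, -195, 0, 0, 0, -20], [43, -208, 2, 0, 0, -20.5], [43, -208, 2, 0, 0, -20.5], [43, -208, 2, 0, 0, -20.5]], gripper=85)

```text
t: 19.12
tcp_pos: [0.5176, 0.0923, 0.1378]
tool_rot: [0.987, 0.158, -0.001, 0.0]
force: [-0.5, -0.7, 0.0]
finger_gap: 0.994
```

```bash
python3 - <<'E'
from h import *
print(sense()["tcp_pos"],to(.519,.0926,.038,18.5))
print(lid("red"),lid("blue"))
T=snapshot("top");S=snapshot("scene")
for s,b in((S,(325,110,385,165)),(T,(215,190,275,260))): print([(cast(s,*x[0],.062),x[1][4]) for x in blobs(s,"green",b,20,90)])
E
```

```text
[0.51757415 0.09231716 0.13776142] [ 1.6  0.2 99.8 -0.   0.1 -0.3]
{'top': [(array([ 0.4637, -0.1762,  0.062 ]), np.int32(244))], 'scene': [(array([ 0.4633, -0.1761,  0.062 ]), np.int32(240)), (array([ 0.5317, -0.198 ,  0.062 ]), np.int32(167))]} {'top': [(array([ 0.4665, -0.1134,  0.062 ]), np.int32(229))], 'scene': [(array([ 0.4654, -0.1133,  0.062 ]), np.int32(220)), (array([ 0.5341, -0.137 ,  0.062 ]), np.int32(150))]}
[(array([0.5198124 , 0.09139706, 0.062     ]), np.int32(171))]
[(array([0.51851886, 0.08612773, 0.062     ]), np.int32(138))]
```

Blue is at (.466, -.113), well inside its bay. Green hasn't moved. I'll pick green.

Emit:
servo_tool(targets=[[1.5, 0, 20, 0, 0, 0], [1.5, 0, 45, 0, 0, 0], [1.5, 0, 70, 0, 0, 0], [1.5, 0, 90, 0, 0, 0], [1.5, 0, 99.5, 0, 0, 0], [1.5, 0, 99.5, 0, 0, 0], [1.5, 0, 99.5, 0, 0, 0]])

```text
t: 20.3
tcp_pos: [0.5201, 0.0937, 0.0393]
tool_rot: [0.987, 0.159, 0.001, 0.0]
force: [-0.8, -0.6, 1.0]
finger_gap: 0.997
```

Emit:
servo_tool(targets=[[0, 0, 0, 0, 0, 0], [0, 0, 0, 0, 0, 0], [0, 0, 0, 0, 0, 0], [0, 0, 0, 0, 0, 0], [0, 0, 0, 0, 0, 0], [0, 0, 0, 0, 0, 0], [0, 0, 0, 0, 0, 0], [0, 0, 0, 0, 0, 0]], gripper=30)

```text
t: 21.3
tcp_pos: [0.5197, 0.0938, 0.0392]
tool_rot: [0.987, 0.159, 0.0, 0.0]
force: [-1.0, -0.5, 5.9]
finger_gap: 0.506
```

Emit:
servo_tool(targets=[[0, 0, -3, 0, 0, 0], [0, 0, -10, 0, 0, 0], [0, 0, -25, 0, 0, 0], [0, 0, -45, 0, 0, 0], [0, 0, -65, 0, 0, 0], [0, 0, -85, 0, 0, 0], [0, 0, -105, 0, 0, 0], [0, 0, -110, 0, 0, 0], [0, 0, -110, 0, 0, 0]])

```text
t: 22.42
tcp_pos: [0.5195, 0.0938, 0.149]
tool_rot: [0.987, 0.159, 0.0, 0.0]
force: [-0.6, -0.1, -0.2]
finger_gap: 0.51
```

```bash
python3 - <<'E'
from h import *
print(sense()["tcp_pos"],to(.4618,-.2387,.148,-2.2))
E
```

```text
[0.51950361 0.09379526 0.14904755] [-159.   297.6    1.     0.    -0.    20.5]
```

Emit:
servo_tool(targets=[[-9, 17, 0, 0, 0, 2], [-29, 54, 0, 0, 0, 5], [-53, 99, 0, 0, 0, 8], [-77, 144, 0, 0, 0, 11], [-101, 189, 0, 0, 0, 14], [-125, 234, 0, 0, 0, 17], [-147, 275, 0, 0, 0, 20], [-159, 297.5, 0, 0, 0, 20.5], [-159, 297.5, 0, 0, 0, 20.5], [-159, 297.5, 0, 0, 0, 20.5]])

```text
t: 23.68
tcp_pos: [0.4606, -0.238, 0.1479]
tool_rot: [1.0, -0.02, -0.001, -0.001]
force: [0.0, 0.2, -2.4]
finger_gap: 0.502
```

Emit:
servo_tool(targets=[[0, 0, 15, 0, 0, 0], [0, 0, 40, 0, 0, 0], [0, 0, 65, 0, 0, 0], [0, 0, 85, 0, 0, 0], [0, 0, 95, 0, 0, 0], [0, 0, 95, 0, 0, 0]])

```text
t: 24.42
tcp_pos: [0.4613, -0.2376, 0.0527]
tool_rot: [1.0, -0.019, -0.001, -0.001]
force: [-0.1, 0.2, -1.0]
finger_gap: 0.505
```

```bash
python3 - <<'E'
from h import *
print(sense()["tcp_pos"],to(.4618,-.2387,.0399,-2.2))
E
```

```text
[ 0.46132965 -0.23755963  0.05269422] [ 0.5  1.1 12.8 -0.1  0.1  0. ]
```

Emit:
servo_tool(targets=[[0, 1, 5, 0, 0, 0], [0, 1, 9, 0, 0, 0], [0, 1, 12, 0, 0, 0], [0, 1, 12.8, 0, 0, 0], [0, 1, 12.8, 0, 0, 0]])

```text
t: 25.05
tcp_pos: [0.4617, -0.2396, 0.0409]
tool_rot: [1.0, -0.02, 0.0, 0.0]
force: [-0.1, 0.1, -0.7]
finger_gap: 0.506
```

Emit:
servo_tool(targets=[[0, 0, 0, 0, 0, 0], [0, 0, 0, 0, 0, 0], [0, 0, 0, 0, 0, 0], [0, 0, 0, 0, 0, 0], [0, 0, -10, 0, 0, 0], [0, 0, -35, 0, 0, 0], [0, 0, -70, 0, 0, 0], [0, 0, -95, 0, 0, 0], [0, 0, -100, 0, 0, 0]], gripper=75)

```text
t: 26.18
tcp_pos: [0.4626, -0.2403, 0.1429]
tool_rot: [1.0, -0.019, 0.002, 0.001]
force: [-0.1, 0.2, 0.4]
finger_gap: 0.877
```

```bash
python3 - <<'E'
from h import *
print(sense()["tcp_pos"],to(.46,.265,.14,18.5))
E
```

```text
[ 0.46264063 -0.24025613  0.14294915] [-2.230e+01 -5.048e+02  1.500e+00  2.000e-01 -2.000e-01 -2.070e+01]
```

Emit:
servo_tool(targets=[[-1, -25, 0, 0, 0, -1], [-4, -80, 0, 0, 0, -3], [-6, -140, 0, 0, 0, -6], [-9, -200, 0, 0, 0, -9], [-11, -260, 0, 0, 0, -12], [-14, -320, 0, 0, 0, -15], [-17, -380, 0, 0, 0, -18], [-19, -440, 0, 0, 0, -20], [-22, -490, 0, 0, 0, -20.5], [-22, -505, 2, 0, 0, -20.5]], gripper=85)

```text
t: 27.42
tcp_pos: [0.4585, 0.2684, 0.1381]
tool_rot: [0.987, 0.161, -0.0, -0.0]
force: [0.1, 0.1, -0.4]
finger_gap: 0.992
```

Emit:
servo_tool(targets=[[0, 0, 0, 0, 0, 0], [0, 0, 0, 0, 0, 0]])

```text
t: 27.68
tcp_pos: [0.4591, 0.2644, 0.1384]
tool_rot: [0.987, 0.158, -0.001, 0.0]
force: [-0.3, 0.1, 0.4]
finger_gap: 0.996
```

```bash
python3 - <<'E'
from h import *
print(sense()["tcp_pos"],to(.46,.265,.038,18.5))
print(lid("red"),lid("blue"),lid("green"))
S=snapshot("scene")
print([(cast(S,*x[0],.062),x[1][4]) for x in blobs(S,"yellow",(345,85,390,120),20,90)])
E
```

```text
[0.45910066 0.26443107 0.13837813] [ 1.200e+00 -3.000e-01  1.004e+02  0.000e+00  1.000e-01 -3.000e-01]
{'top': [(array([ 0.4636, -0.1763,  0.062 ]), np.int32(242))], 'scene': [(array([ 0.4633, -0.1761,  0.062 ]), np.int32(240)), (array([ 0.5317, -0.198 ,  0.062 ]), np.int32(167))]} {'top': [(array([ 0.4664, -0.1134,  0.062 ]), np.int32(227))], 'scene': [(array([ 0.4654, -0.1133,  0.062 ]), np.int32(220)), (array([ 0.5341, -0.137 ,  0.062 ]), np.int32(150))]} {'top': [(array([ 0.4934, -0.2362,  0.062 ]), np.int32(28)), (array([ 0.4608, -0.2398,  0.062 ]), np.int32(222))], 'scene': [(array([ 0.4597, -0.2398,  0.062 ]), np.int32(233)), (array([ 0.529 , -0.2584,  0.062 ]), np.int32(158))]}
[(array([0.46093195, 0.26371494, 0.062     ]), np.int32(181))]
```

Emit:
servo_tool(targets=[[1, 0, 20, 0, 0, 0], [1, 0, 45, 0, 0, 0], [1, 0, 70, 0, 0, 0], [1, 0, 90, 0, 0, 0], [1, 0, 100, 0, 0, 0], [1, 0, 100, 0, 0, 0], [1, 0, 100, 0, 0, 0]])

```text
t: 28.9
tcp_pos: [0.4609, 0.2664, 0.0395]
tool_rot: [0.987, 0.159, 0.001, -0.0]
force: [-0.5, -0.0, 0.1]
finger_gap: 0.994
```

Emit:
servo_tool(targets=[[0, 0, 0, 0, 0, 0], [0, 0, 0, 0, 0, 0], [0, 0, 0, 0, 0, 0], [0, 0, 0, 0, 0, 0], [0, 0, 0, 0, 0, 0], [0, 0, 0, 0, 0, 0], [0, 0, 0, 0, 0, 0], [0, 0, 0, 0, 0, 0]], gripper=30)

```text
t: 29.9
tcp_pos: [0.4606, 0.2663, 0.0394]
tool_rot: [0.987, 0.159, 0.0, -0.0]
force: [-0.7, -0.3, 6.6]
finger_gap: 0.506
```

Emit:
servo_tool(targets=[[0, 0, -3, 0, 0, 0], [0, 0, -10, 0, 0, 0], [0, 0, -25, 0, 0, 0], [0, 0, -45, 0, 0, 0], [0, 0, -65, 0, 0, 0], [0, 0, -85, 0, 0, 0], [0, 0, -105, 0, 0, 0], [0, 0, -115, 0, 0, 0], [0, 0, -115, 0, 0, 0]])

```text
t: 31.02
tcp_pos: [0.4608, 0.2664, 0.1548]
tool_rot: [0.987, 0.159, 0.001, -0.0]
force: [-0.3, 0.1, -0.1]
finger_gap: 0.503
```

```bash
python3 - <<'E'
from h import *
print(sense()["tcp_pos"],to(.4594,-.3016,.153,-2.2))
E
```

```text
[0.46075353 0.26639769 0.15480361] [-1.794e+02  5.389e+02  1.400e+00 -0.000e+00 -1.000e-01  2.050e+01]
```

Emit:
servo_tool(targets=[[-6, 18, 0, 0, 0, 1], [-20, 60, 0, 0, 0, 3], [-37, 110, 0, 0, 0, 5], [-55, 165, 0, 0, 0, 7], [-73, 220, 0, 0, 0, 9], [-91, 275, 0, 0, 0, 11], [-110, 330, 0, 0, 0, 13], [-128, 385, 0, 0, 0, 15], [-145, 435, 0, 0, 0, 17], [-155, 465, 0, 0, 0, 19]])

```text
t: 32.28
tcp_pos: [0.4574, -0.2272, 0.1529]
tool_rot: [1.0, -0.009, -0.001, -0.0]
force: [-0.1, 0.2, -0.7]
finger_gap: 0.507
```

```bash
python3 - <<'E'
from h import *
print(sense()["tcp_pos"],to(.4594,-.3016,.153,-2.2))
E
```

```text
[ 0.45741863 -0.22722383  0.15289218] [ 3.3 74.3 -0.1 -0.   0.1  1.2]
```

Emit:
servo_tool(targets=[[1, 20, 0, 0, 0, 0.5], [2, 50, 0, 0, 0, 1], [2, 68, 0, 0, 0, 1.3], [2, 72, 0, 0, 0, 1.3], [2, 72, 25, 0, 0, 1.3], [2, 72, 60, 0, 0, 1.3], [2, 72, 85, 0, 0, 1.3], [2, 72, 98, 0, 0, 1.3], [2, 72, 98, 0, 0, 1.3], [2, 72, 98, 0, 0, 1.3]])

```text
t: 33.52
tcp_pos: [0.4605, -0.2961, 0.0566]
tool_rot: [1.0, -0.018, 0.001, 0.0]
force: [0.2, -0.5, -0.1]
finger_gap: 0.506
```

```bash
python3 - <<'E'
from h import *
print(sense()["tcp_pos"],to(.4594,-.3016,.0401,-2.2))
E
```

```text
[ 0.46051479 -0.29612214  0.05663179] [-0.9  5.5 16.5  0.1 -0.1  0.2]
```

Emit:
servo_tool(targets=[[-1, 3, 2, 0, 0, 0], [-1, 5.5, 5, 0, 0, 0], [-1, 5.5, 10, 0, 0, 0], [-1, 5.5, 14, 0, 0, 0], [-1, 5.5, 16, 0, 0, 0], [-1, 5.5, 16.4, 0, 0, 0], [-1, 5.5, 16.4, 0, 0, 0]])

```text
t: 34.4
tcp_pos: [0.4585, -0.3014, 0.0404]
tool_rot: [1.0, -0.018, -0.0, 0.0]
force: [-1.9, 0.2, 7.8]
finger_gap: 0.5
```

Emit:
servo_tool(targets=[[0, 0, 0, 0, 0, 0], [0, 0, 0, 0, 0, 0], [0, 0, 0, 0, 0, 0], [0, 0, 0, 0, 0, 0], [0, 0, -10, 0, 0, 0], [0, 0, -35, 0, 0, 0], [0, 0, -70, 0, 0, 0], [0, 0, -100, 0, 0, 0], [0, 0, -120, 0, 0, 0]], gripper=75)

```text
t: 35.52
tcp_pos: [0.4592, -0.3018, 0.1617]
tool_rot: [1.0, -0.018, 0.001, 0.001]
force: [-0.3, -0.1, -0.1]
finger_gap: 0.879
```

Emit:
servo_tool(targets=[[0, -30, -5, 0, 0, 0], [0, -80, -5, 0, 0, 0], [0, -130, -5, 0, 0, 0], [0, -180, -5, 0, 0, 0], [0, -230, -5, 0, 0, 0], [0, -280, -5, 0, 0, 0], [0, -330, -5, 0, 0, 0], [0, -360, -5, 0, 0, 0], [0, -370, -5, 0, 0, 0], [0, -370, -5, 0, 0, 0]])

```text
t: 36.78
tcp_pos: [0.472, 0.0683, 0.1647]
tool_rot: [1.0, -0.017, 0.0, 0.0]
force: [0.3, 0.4, -1.1]
finger_gap: 0.876
```

```bash
python3 - <<'E'
from h import *
print(sense()["tcp_pos"])
for c in HUE: print(c,lid(c))
T=snapshot("top");S=snapshot("scene")
cv2.imwrite("pics/c6.png",np.vstack([cv2.resize(T["color"][190:270,300:430],(520,320)),cv2.resize(S["color"][150:250,200:330],(520,400))[:280]])[:,:,::-1])
E
```

```text
[0.47204737 0.06834837 0.16474079]
red {'top': [(array([ 0.4636, -0.1762,  0.062 ]), np.int32(243))], 'scene': [(array([ 0.4633, -0.1761,  0.062 ]), np.int32(240)), (array([ 0.5317, -0.198 ,  0.062 ]), np.int32(167))]}
blue {'top': [(array([ 0.4665, -0.1135,  0.062 ]), np.int32(228))], 'scene': [(array([ 0.4654, -0.1133,  0.062 ]), np.int32(220)), (array([ 0.5341, -0.137 ,  0.062 ]), np.int32(150))]}
yellow {'top': [(array([ 0.4922, -0.2965,  0.062 ]), np.int32(59)), (array([ 0.4573, -0.3023,  0.062 ]), np.int32(255))], 'scene': [(array([ 0.4561, -0.3024,  0.062 ]), np.int32(269)), (array([ 0.5238, -0.3128,  0.062 ]), np.int32(133))]}
green {'top': [(array([ 0.4934, -0.2362,  0.062 ]), np.int32(28)), (array([ 0.4608, -0.2398,  0.062 ]), np.int32(222))], 'scene': [(array([ 0.4597, -0.2398,  0.062 ]), np.int32(233)), (array([ 0.529 , -0.2584,  0.062 ]), np.int32(158))]}
```

View pics/c6.png

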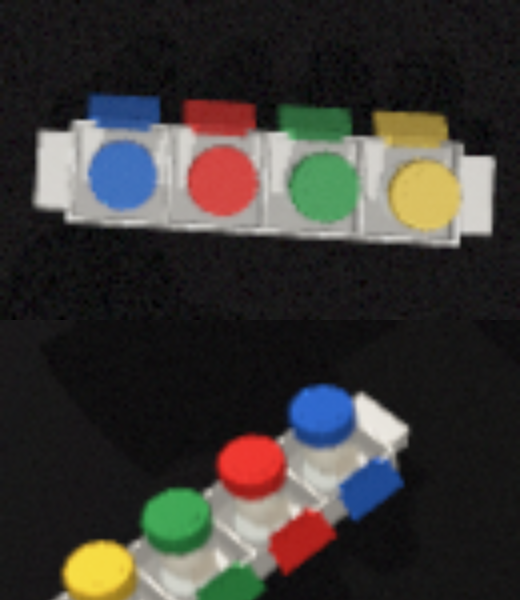

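The picture shows all four pots upright under their own clips: blue (122,175), red (222,180), green (323,187) and yellow (425,194). The gripper is open and clear at z 0.165, so I'm handing in.

```bash
python3 -c "
from station import *
print(sign_off())"
```

```text
the job is handed in; nothing more can be done
None
```

All four pots are standing upright in the carrier bay that matches their lid colour. I handed the job in at about 37 s of the 102 s allowed; sign-off gives no verdict.

- **Position:** In the last two-camera check each lid was within about 3 mm of the middle of its bay as I measured it, against the 12 mm allowed. The two cameras agreed with each other to about 1 mm.
- **Base on the floor:** I lowered each pot to the height where it should meet the bay floor before letting go. The force reading confirmed contact for red and yellow. Blue and green showed none, so they were released within about 1 mm of the floor by height alone.
- **Other objects:** I kept the bottle and the punnet out of the arm's path, but did not re-measure their positions at the end.
- **Disagreements:** The first carrier tilt readings differed slightly (2.0° from the clips, 2.4° from the carrier's outline), so I used 2.2°. The first green colour mask missed green in the top view until I widened it. No other check disagreed.

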